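# Find the lead-cored counterweight by feel and hang it in the balance beam

### The job

Only one of the three look-alike square tubes in the leaning rack has a lead core: lift them to feel which is the heavy one, and see that the light ones stand fully down in the rack's slots again. Lower the heavy tube, shank first, through the square eye at the end of the balance beam until its collar rests on the eye, and let go, so that the beam swings down under the weight and stays down with the brass crown raised. Do not let any tube fall over or disturb the other loose things on the bench.

Things in the scene. Friction and masses are not known exactly. Their poses are not given: they have to be found in the camera images.
- rack: Fixed wooden rack. Three square slots (34 mm, 60 mm deep) at own y = -95, 0, 95 mm lean 35 deg: the tubes' upper ends point to own -x and up. Origin on the table below the middle collar; seated collar undersides are at x = 0, z = 100 mm. A shelf hangs over it, x 21 to 66 mm, underside z = 232 mm, small stock on it to z = 290 mm; posts at y = +-149 mm, x = 58 mm. Yaw up to 0.2 rad.
- tube_a: Square aluminium tube 30 mm wide, dark 62 mm square collar 6 mm thick. Origin: centre of the collar's underside; z axis runs along the tube to its upper end. A 30 mm square grip stub stands above the collar (z 6 to 56 mm); the shank reaches 90 mm below the origin. Starts in the rack. The three look alike; the lead-cored one weighs 460 to 540 g, the other two 140 to 160 g each.
- tube_b: Square aluminium tube 30 mm wide, dark 62 mm square collar 6 mm thick. Origin: centre of the collar's underside; z axis runs along the tube to its upper end. A 30 mm square grip stub stands above the collar (z 6 to 56 mm); the shank reaches 90 mm below the origin. Starts in the rack. The three look alike; the lead-cored one weighs 460 to 540 g, the other two 140 to 160 g each.
- tube_c: Square aluminium tube 30 mm wide, dark 62 mm square collar 6 mm thick. Origin: centre of the collar's underside; z axis runs along the tube to its upper end. A 30 mm square grip stub stands above the collar (z 6 to 56 mm); the shank reaches 90 mm below the origin. Starts in the rack. The three look alike; the lead-cored one weighs 460 to 540 g, the other two 140 to 160 g each.
- stand: Fixed wooden stand of the balance beam. Origin on the table below the eye (beam up); the beam runs from there along own +x. Base 20 mm high, 110 mm wide, from x = 80 to 250 mm; two uprights 200 mm high at the pivot, x = 150 mm, z = 175 mm; brass crown on the far end. Yaw up to 0.3 rad.
- eye (a point): Centre of the top face of the square steel eye at the beam's free end: inside 42 mm square, outside 68 mm, 10 mm thick, sides square to the stand's x and y, 175 mm above the table while the beam is up. The eye is level when the beam is up. About 3 N down moves it.
- beam (a joint): Angle of the balance beam in rad: 0 = up and level (start, the crown end rests), 0.28 = the eye end fully down by about 41 mm (lower stop). Only a load of more than about 300 g in the eye keeps it down.
- screwdriver: Bystander: red screwdriver 170 mm long lying in the middle of the bench; origin on the underside of its middle.
- jar: Bystander: closed glass jar, 52 mm across, 70 mm high, origin under its centre.
- wrench: Bystander: steel wrench 150 mm long lying flat near the robot; origin on the underside of its middle.
- cup: Bystander: white cup, 70 mm across, 85 mm high, near the robot; origin under its centre.
There are look-alikes about, which are no part of the job. Leave any red look-alike of the tube_b alone.

How it is judged:
At the end, for the whole second after the job is handed in: One tube hangs at rest in the eye (collar centre within 22 mm of the eye's, leaning under 0.5 rad), the beam stays down (over 0.23 rad), and the other two tubes are fully down in rack slots (collar within 10 mm of x = 0, 90 to 108 mm high, leaning 0.45 to 0.77 rad) ((((distance between tube_a and eye below 0.022 m and angle between tube_a's own z axis and vertical below 0.5 rad and linear speed of tube_a below 0.03 m/s) and (x of tube_b in the frame of rack between -0.01 and 0.01 m and z of tube_b in the frame of rack between 0.09 and 0.108 m and angle between tube_b's own z axis and vertical between 0.45 and 0.77 rad) and (x of tube_c in the frame of rack between -0.01 and 0.01 m and z of tube_c in the frame of rack between 0.09 and 0.108 m and angle between tube_c's own z axis and vertical between 0.45 and 0.77 rad)) or ((distance between tube_b and eye below 0.022 m and angle between tube_b's own z axis and vertical below 0.5 rad and linear speed of tube_b below 0.03 m/s) and (x of tube_a in the frame of rack between -0.01 and 0.01 m and z of tube_a in the frame of rack between 0.09 and 0.108 m and angle between tube_a's own z axis and vertical between 0.45 and 0.77 rad) and (x of tube_c in the frame of rack between -0.01 and 0.01 m and z of tube_c in the frame of rack between 0.09 and 0.108 m and angle between tube_c's own z axis and vertical between 0.45 and 0.77 rad)) or ((distance between tube_c and eye below 0.022 m and angle between tube_c's own z axis and vertical below 0.5 rad and linear speed of tube_c below 0.03 m/s) and (x of tube_a in the frame of rack between -0.01 and 0.01 m and z of tube_a in the frame of rack between 0.09 and 0.108 m and angle between tube_a's own z axis and vertical between 0.45 and 0.77 rad) and (x of tube_b in the frame of rack between -0.01 and 0.01 m and z of tube_b in the frame of rack between 0.09 and 0.108 m and angle between tube_b's own z axis and vertical between 0.45 and 0.77 rad))) and value of joint beam above 0.23 rad and velocity of joint beam below 0.1 rad/s); the robot touches nothing.
It fails at once if a tube falls over (leans more than 1.2 rad) (angle between any of tube_a, tube_b, tube_c's own z axis and vertical above 1.2 rad).
It fails at once if a bystander is disturbed (moved more than 30 mm) (distance of any of screwdriver, jar, wrench, cup from where it was at the start of the episode above 0.03 m).
It also fails if it takes over 72 s, if anything falls off the work surface, if the arm or the gripper's body presses on something with over 40 N, if the wrist force passes 120 N, or if a joint passes its speed limit or range.

### The arm

A 7-joint arm with a two-finger parallel gripper is mounted at the origin on the work surface. World frame = base frame: x ahead of the robot, y to its left, z up, the work surface at z = 0. Lengths are in m, angles in rad, forces in N, time in s.
With the tool pointing down it reaches from about 0.4 to 0.9 m from the base axis. Payload 5.6 kg.
Tool frame: the origin (TCP) lies midway between the tips of the shut fingers; the grasp point (between the pads) lies 19 mm behind it; z points along the fingers, y is the line along which they close (so a half turn about z gives the same grasp; the last joint's range is limited). The gripper opens to 92 mm and grips with 3 to 60 N. Pads are 20 mm wide; open, the fingers measure 128 mm over their backs; the gripper's body (75 mm by 189 mm) begins 69 mm behind the grasp point.
Start: joints at [-0.043, 0.468, -0.012, 1.603, 0.006, 1.071, -0.056], TCP at [0.65, -0, 0.176] pointing down, gripper open.
Joint ranges: [-2.53, 2.53], [-0.31, 2.02], [-1.57, 1.55], [0.28, 2.44], [-1.29, 4.43], [0.15, 1.84], [-2.92, 2.92]. Speed limits (rad/s): [2.57, 2.57, 3.14, 3.14, 3.14, 3.14, 3.14].

### API

Orientations are given as a 3x3 rotation matrix whose columns are the frame's x, y, z axes.
In Python, from station import env, effector, solver, viewer, workorder, search_frame, tip_of gives the robot as it stands. Calls block until the motion is done:
- env.reach(position, orientation): joint-space move of the TCP to a pose.
- env.movel(position, frame=None, rate=0.15): straight line of the TCP; frame=None keeps the orientation; rate is the mean speed in m/s.
- env.goto_joints(angles): joint-space move.
- effector.release() and effector.grasp(squeeze=None): open the fingers fully, or close them until they stop; squeeze is the grip in N (None keeps the last).
- env.pause(seconds).
- solver.inverse_kinematics(position, orientation): joint angles nearest the present ones, or None.
- env.sense(): the state.
- viewer.read_camera(name): name is "scene" or "side" or "wrist"; returns (picture, depth): 420x560x3 uint8, red, green, blue; 420x560 float32, m along the optical axis (not along the pixel's ray), 0 where there is no reading.
- viewer.camera_info(name): a dict with "intrinsics" (3x3 intrinsics, pixels), "eye" and "rotation" of the camera in the world; the wrist camera has in their place "T_tool_cam" (4x4, takes a point from camera to tool coordinates, whose origin is the TCP and whose axes are the flange's). Camera axes: x right, y up, looking along -z (the intrinsics and any distortion apply to the point x, -y, -z); pixel columns grow to the right and rows downward; lengths in m; the calibration is good to about 2 mm. The wrist camera is an equidistant fisheye: a pixel r from the principal point sees the ray r / f radians off the axis. A picture is of the moment at which its call begins: read the wrist's pose just before it. camera_info takes no time and is no camera call.
A pose or a line that the arm cannot do raises env.PlanningError and nothing moves.
- workorder.finish_job(): hands the job in; it is judged then, once.
Trained networks look in the newest picture that a camera, given by its name, has taken for a name from the list of things; names that differ only in an ending like _2 or _b are one class to them, and where a whole thing is asked for, a point or a joint stands for the part that bears it (a point fixed in the world has none). Each returns a list of dicts, best first, with "score" (0 to 1); they miss things now and then, are a little off and sometimes report something else, mostly with a low value. They report only what shows in the picture. A call takes as long as a camera call. They do not tell look-alikes from the thing itself.
- search_frame(camera, name): "at" ([x, y, z] in m, in world coordinates, good to about 4 mm: the middle of the surface that is visible of it).
- tip_of(camera, name): "at" ([x, y, z] in m, in world coordinates, good to about 4 mm: a listed point, or the origin of a listed thing).
The state is a dict: "t": time; "joint_positions": joint angles; "joint_velocities": joint speeds; "tau": joint torques, N m; "ee_pos": TCP position; "tcp_rot": TCP orientation; "wrist_force": force on the tool from outside, world axes, zero at the start; "moment": the same for the moment, N m; "gripper_width": finger opening in m; "grasp_force": force on a finger pad.
Only numpy, scipy, OpenCV 4.12 (cv2) and the standard library are available. Lean on these libraries where they do the work, as an engineer would, in place of code of your own. Each camera call takes 0.05 s, during which the arm holds its last target. There are 200 camera calls.

## Working session

There is one attempt and no reset: what is moved stays moved. The work goes in short steps, each a Python script; the robot and the scene stay as the last script left them, time stands still between calls to the robot, and variables do not carry over. Pictures are saved under pics/ and viewed, at most 10 in all, crops included, and the job is handed in when it is done.

```bash
mkdir -p pics; ls; python3 - <<'E'
from station import env, viewer, search_frame, tip_of
import cv2, numpy as np
for c in("scene","side"):
    p,d=viewer.read_camera(c); cv2.imwrite(f"pics/{c}0.png",p[:,:,::-1]); np.save(f"pics/{c}_d.npy",d)
    i=viewer.camera_info(c); print(c,i)
    for n in("tube_a","rack","stand","eye"):
        print(n,[(np.round(r["at"],3).tolist(),round(r["score"],2)) for r in tip_of(c,n)])
print(env.sense()["t"])
E
```

```text
pics
scene {'intrinsics': array([[541.88644666,   0.        , 274.59854787],
       [  0.        , 541.88644666, 206.70228243],
       [  0.        ,   0.        ,   1.        ]]), 'eye': array([1.19515178, 0.47040121, 1.32212326]), 'rotation': array([[-0.64618413, -0.62513846,  0.43777616],
       [ 0.76316579, -0.53297863,  0.36539262],
       [ 0.00490436,  0.5702067 ,  0.82148662]])}
tube_a [([0.564, -0.12, 0.098], 0.52), ([0.466, -0.497, 0.028], 0.47)]
rack [([0.568, -0.215, 0.001], 0.77)]
stand []
eye [([0.572, 0.244, 0.174], 0.68)]
side {'intrinsics': array([[434.27198243,   0.        , 274.34485342],
       [  0.        , 434.27198243, 203.22783355],
       [  0.        ,   0.        ,   1.        ]]), 'eye': array([-0.00448219, -0.87144764,  0.96525022]), 'rotation': array([[ 0.81940243,  0.37578467, -0.43285742],
       [-0.5731349 ,  0.52418613, -0.6298772 ],
       [-0.00980034,  0.7642086 ,  0.6448947 ]])}
tube_a [([0.56, -0.122, 0.099], 0.83), ([0.576, -0.308, 0.096], 0.71), ([0.566, -0.216, 0.098], 0.64), ([0.361, -0.147, -0.003], 0.63), ([0.468, -0.498, 0.027], 0.6)]
rack [([0.57, -0.214, -0.001], 0.6)]
stand []
eye [([0.566, 0.25, 0.179], 0.56)]
0.5
```

View pics/scene0.png

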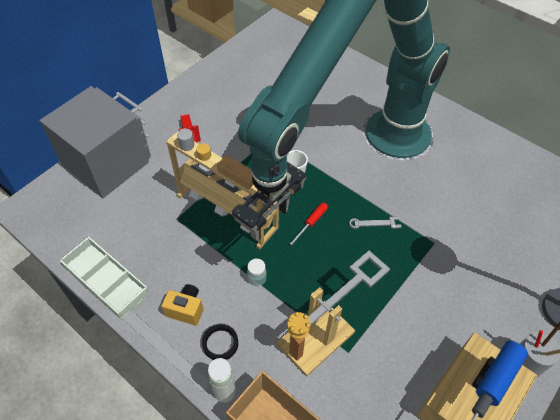

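View pics/side0.png

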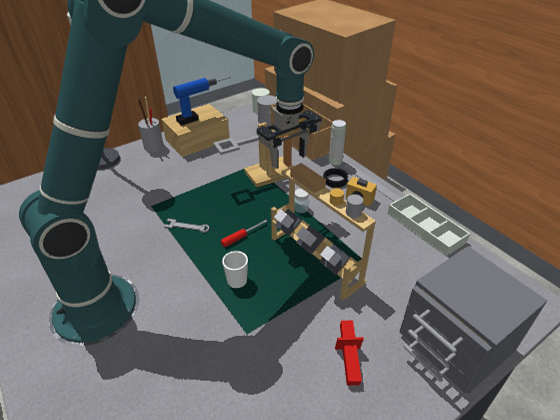

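The scene view shows the rack (about 220,180), with the shelf partly hidden by the gripper. The eye is at (370,268) and the crown at (298,322). In the side view the three tubes are at (287,222), (308,242) and (330,262), and the red look-alike lies at (350,350). Next I'll refine the geometry from depth.

```bash
cat > h.py <<'E'
import numpy as np, cv2
from station import env, effector, solver, viewer, workorder, search_frame, tip_of
def cloud(c,d=None,p=None):
    i=viewer.camera_info(c)
    if d is None: p,d=viewer.read_camera(c)
    K=i["intrinsics"]; v,u=np.mgrid[:420,:560]
    P=np.stack([(u-K[0,2])/K[0,0]*d,-(v-K[1,2])/K[1,1]*d,-d],-1)@np.array(i["rotation"]).T+i["eye"]
    P[d==0]=np.nan
    return p,P
def uv(c,X):
    i=viewer.camera_info(c);q=(np.asarray(X)-i["eye"])@np.array(i["rotation"]);K=i["intrinsics"]
    return K[0,0]*q[...,0]/-q[...,2]+K[0,2], -K[1,1]*q[...,1]/-q[...,2]+K[1,2]
E
python3 - <<'E'
from h import *
for c in("scene","side"):
    p,P=cloud(c,np.load(f"pics/{c}_d.npy"))
    P=P.reshape(-1,3);P=P[~np.isnan(P[:,0])]
    def box(lo,hi):return P[np.all((P>lo)&(P<hi),1)]
    B=box([.5,.17,.155],[.72,.35,.195]); print(c,"beam",len(B),np.median(B[:,2]))
    r=cv2.minAreaRect(B[np.hypot(B[:,0]-.57,B[:,1]-.247)<.055][:,:2].astype(np.float32)); print(r)
    F=B[(B[:,0]>.62)]
    if len(F)>20:
        m,_,V=*(lambda a:(a,0))(F[:,:2].mean(0)),np.linalg.svd(F[:,:2]-F[:,:2].mean(0))[2]; print("bar",m,V[0],np.arctan2(V[0,1],V[0,0]))
    C=box([.6,.15,.2],[.95,.45,.3]); print("crown",len(C),np.median(C,0) if len(C) else 0, np.ptp(C,0) if len(C) else 0)
    T=box([.5,-.4,.225],[.7,-.02,.24]); print("shelf",len(T),cv2.minAreaRect(T[:,:2].astype(np.float32)) if len(T)>5 else 0)
    for n in("tube_a","jar","cup","screwdriver","wrench"):
        viewer.read_camera(c)
        print(n,[(np.round(r["at"],3).tolist(),round(r["score"],2)) for r in search_frame(c,n)][:5])
E
```

```text
scene beam 974 0.17427727161182316
((0.5797009468078613, 0.2459975779056549), (0.06958441436290741, 0.0896279364824295), 80.65904235839844)
bar [0.67696778 0.23141076] [ 0.97433308 -0.22511121] -0.2270571756139321
crown 461 [0.80164555 0.21549642 0.2128299 ] [0.12604321 0.07317339 0.0233101 ]
shelf 184 ((0.6133269667625427, -0.21464741230010986), (0.04809564724564552, 0.3138783574104309), 3.8925700187683105)
tube_a [([0.447, -0.504, 0.037], 0.83), ([0.593, -0.303, 0.11], 0.78), ([0.588, -0.21, 0.111], 0.69), ([0.586, -0.122, 0.107], 0.55)]
jar [([0.707, 0.007, 0.066], 0.68)]
cup [([0.34, -0.153, 0.065], 0.84)]
screwdriver [([0.456, 0.004, 0.018], 0.75)]
wrench [([0.344, 0.148, 0.008], 0.59)]
side beam 372 0.1720917987080604
((0.5790323615074158, 0.24633973836898804), (0.07935124635696411, 0.08938346058130264), 83.47638702392578)
bar [0.656189   0.23330015] [-0.99846878 -0.05531806] -3.086246338016547
crown 1 [0.7189714  0.25098236 0.200832  ] [0. 0. 0.]
shelf 261 ((0.6089697480201721, -0.21271686255931854), (0.04597374051809311, 0.3120584785938263), 4.467925548553467)
tube_a [([0.552, -0.232, 0.117], 0.94), ([0.448, -0.51, 0.036], 0.93), ([0.537, -0.137, 0.115], 0.74), ([0.558, -0.32, 0.112], 0.62)]
jar [([0.694, -0.02, 0.045], 0.7)]
cup [([0.358, -0.154, 0.056], 0.59)]
screwdriver [([0.444, -0.007, 0.022], 0.78), ([0.588, 0.235, 0.178], 0.3)]
wrench [([0.541, -0.137, 0.114], 0.71), ([0.343, 0.138, 0.003], 0.52)]
```

```bash
cat >> h.py <<'E'
O=np.array([.568,-.216,0]); PSI=.073; A=np.radians(35)
c,s=np.cos(PSI),np.sin(PSI)
RR=np.array([[c,-s,0],[s,c,0],[0,0,1]])
AX=RR@[-np.sin(A),0,np.cos(A)]     # tube axis up
def tube(k): return O+RR@[0,k*.095,.1]
def Rt(sgn): 
    z=-AX; y=sgn*RR[:,1]; return np.column_stack([np.cross(y,z),y,z])
def Rdown(yaw,sgn):
    y=sgn*np.array([-np.sin(yaw),np.cos(yaw),0]); z=np.array([0,0,-1.]); return np.column_stack([np.cross(y,z),y,z])
E
python3 - <<'E'
from h import *
print(np.round(env.sense()["tcp_rot"],2), viewer.camera_info("wrist"))
for sg in(1,-1):
    for k in(-1,0,1):
        for d in(.012,.14): print(sg,k,d,np.round(solver.inverse_kinematics(tube(k)+AX*d,Rt(sg)),2) if solver.inverse_kinematics(tube(k)+AX*d,Rt(sg)) is not None else None)
    for z in(.15,.3):print(z,solver.inverse_kinematics([.572,.246,z],Rdown(-.15,sg)))
E
```

```text
[[ 0.  1. -0.]
 [ 1. -0. -0.]
 [-0. -0. -1.]] {'intrinsics': array([[325.1922621 ,   0.        , 281.87126183],
       [  0.        , 325.1922621 , 210.66809561],
       [  0.        ,   0.        ,   1.        ]]), 'T_tool_cam': array([[-3.97202249e-04,  9.66668642e-01,  2.56030424e-01,
         7.15292503e-02],
       [ 9.99999762e-01,  5.28482510e-04, -4.43952382e-04,
         2.59815846e-04],
       [-5.64462448e-04,  2.56030187e-01, -9.66668622e-01,
        -2.06701626e-01],
       [ 0.00000000e+00,  0.00000000e+00,  0.00000000e+00,
         1.00000000e+00]])}
1 -1 0.012 [ 1.44  0.61 -0.96  2.06  0.35  0.24  2.02]
1 -1 0.14 [ 1.85  0.44 -1.27  2.07  0.    0.47  2.35]
1 0 0.012 [ 1.47  0.65 -1.19  2.19  1.2   0.28  1.07]
1 0 0.14 [-0.19 -0.04  0.82  2.31 -0.79  0.5   2.92]
1 1 0.012 [ 1.23  0.47 -1.08  2.31  1.54  0.19  0.48]
1 1 0.14 [-0.46 -0.23  0.77  2.42 -0.24  0.32  2.18]
0.15 [-0.18746172  0.48195023 -0.36628436  1.67861746  0.19639223  1.0173731
  0.80149187]
0.3 [-0.17929519  0.36022352 -0.37621392  1.50253067  0.13464376  1.30442411
  0.8517633 ]
-1 -1 0.012 [ 0.78  0.4  -0.13  2.1  -1.11  0.39  0.16]
-1 -1 0.14 [ 0.38  0.14  0.45  2.15 -0.93  0.67  0.01]
-1 0 0.012 [ 0.7   0.31 -0.22  2.23 -1.29  0.26  0.22]
-1 0 0.14 [ 0.32 -0.    0.3   2.29 -0.84  0.51 -0.2 ]
-1 1 0.012 [ 1.38  0.66 -1.31  2.3   1.59  0.4  -2.63]
-1 1 0.14 [ 0.22 -0.12  0.15  2.39 -0.67  0.38 -0.56]
0.15 [-0.66079445  0.45084037  0.26736342  1.71294304 -0.13757117  0.99617627
 -2.06475425]
0.3 [-0.63515066  0.32568805  0.23080374  1.53548242 -0.07626792  1.28926026
 -2.11565422]
```

```bash
cat >> h.py <<'E'
def RT(tilt,sg=1,R=RR):
    z=R@[np.sin(tilt),0,-np.cos(tilt)]; y=sg*R[:,1]; return np.column_stack([np.cross(y,z),y,z])
def tcp(k,lift,tilt,sg=1): return tube(k)+AX*(.031+lift)+RT(tilt,sg)[:,2]*.019
E
python3 - <<'E'
from h import *
for t in(18,24,30):
  for sg in(1,-1):
    for k in(-1,0,1):
        for d in(0,.03,.1):
            q=solver.inverse_kinematics(tcp(k,d,np.radians(t),sg),RT(np.radians(t),sg)); print(t,sg,k,d,None if q is None else np.round(q,2))
S=RT(np.radians(-15),1,Rdown(-.15,1)@np.diag([-1,1,-1]))
print(S);print(solver.inverse_kinematics([.572,.246,.3],S),solver.inverse_kinematics([.572,.246,.3],S@np.diag([-1,-1,1])))
E
```

```text
18 1 -1 0 [ 0.86  0.45 -0.38  1.9  -0.03  0.56  2.2 ]
18 1 -1 0.03 [ 0.86  0.39 -0.34  1.91 -0.1   0.61  2.27]
18 1 -1 0.1 [ 0.81  0.25 -0.21  1.94 -0.22  0.73  2.4 ]
18 1 0 0 [ 0.73  0.36 -0.39  2.03 -0.    0.49  2.03]
18 1 0 0.03 [ 0.72  0.3  -0.35  2.04 -0.08  0.54  2.11]
18 1 0 0.1 [ 0.64  0.14 -0.2   2.07 -0.21  0.67  2.24]
18 1 1 0 [ 0.55  0.3  -0.38  2.12  0.06  0.44  1.8 ]
18 1 1 0.03 [ 0.54  0.23 -0.34  2.14 -0.03  0.49  1.88]
18 1 1 0.1 [ 0.45  0.06 -0.2   2.16 -0.15  0.63  2.01]
18 -1 -1 0 [ 0.38  0.41  0.22  1.93 -0.49  0.61 -0.55]
18 -1 -1 0.03 [ 0.38  0.36  0.25  1.95 -0.47  0.65 -0.55]
18 -1 -1 0.1 [ 0.37  0.23  0.3   1.97 -0.41  0.75 -0.58]
18 -1 0 0 [ 0.23  0.33  0.2   2.06 -0.43  0.52 -0.73]
18 -1 0 0.03 [ 0.23  0.27  0.23  2.07 -0.4   0.56 -0.75]
18 -1 0 0.1 [ 0.23  0.12  0.26  2.09 -0.31  0.68 -0.8 ]
18 -1 1 0 [ 0.04  0.26  0.21  2.15 -0.34  0.45 -0.98]
18 -1 1 0.03 [ 0.03  0.2   0.22  2.17 -0.29  0.5  -1.02]
18 -1 1 0.1 [ 0.05  0.04  0.21  2.19 -0.19  0.63 -1.1 ]
24 1 -1 0 [ 0.99  0.45 -0.48  1.96 -0.11  0.44  2.32]
24 1 -1 0.03 [ 0.98  0.38 -0.44  1.98 -0.2   0.
[... 1488 characters left out ...]
0.89  0.51 -0.09]
30 -1 -1 0.1 [ 0.41  0.19  0.35  2.1  -0.79  0.64 -0.16]
30 -1 0 0 [ 0.49  0.3  -0.02  2.19 -0.94  0.32 -0.17]
30 -1 0 0.03 [ 0.4   0.23  0.1   2.21 -0.89  0.38 -0.21]
30 -1 0 0.1 [ 0.31  0.07  0.25  2.23 -0.7   0.51 -0.38]
30 -1 1 0 [ 0.34  0.23 -0.08  2.29 -0.89  0.19 -0.39]
30 -1 1 0.03 [ 0.24  0.15  0.04  2.31 -0.79  0.26 -0.48]
30 -1 1 0.1 [ 0.19 -0.03  0.13  2.33 -0.51  0.39 -0.74]
[[-0.95507952  0.14943813 -0.25591279]
 [ 0.14434615  0.98877108  0.03867743]
 [ 0.25881905  0.         -0.96592583]]
[-0.12754595  0.52857011 -0.40304898  1.29312601  0.04153155  1.56632545
  0.9147906 ] [-0.55787039  0.49243484  0.27097741  1.3295359  -0.240312    1.57497377
 -1.99548972]
```

```bash
python3 - <<'E'
from h import *
T=np.radians(20)
env.movel([.45,0,.33],rate=.3)
env.reach(tcp(0,.10,T),RT(T))
s=env.sense(); p,d=viewer.read_camera("wrist"); cv2.imwrite("pics/w1.png",p[:,:,::-1]); np.savez("pics/w1.npz",d=d,p=s["ee_pos"],R=s["tcp_rot"])
print(s["t"],s["ee_pos"],tcp(0,.10,T),s["joint_positions"])
print([(np.round(r["at"],3).tolist(),round(r["score"],2)) for r in tip_of("wrist","tube_a")])
viewer.read_camera("scene");print([(np.round(r["at"],3).tolist(),round(r["score"],2)) for n in("eye","stand") for r in tip_of("scene",n)])
E
```

```text
4.6083 [ 0.49975378 -0.22073904  0.18929932] [ 0.49954268 -0.22100628  0.18945476] [ 0.20352596  0.11236059  0.29287205  2.11900612 -0.36302493  0.64781433
  2.39538809]
[([0.567, -0.216, 0.103], 0.96), ([0.464, -0.493, 0.026], 0.84), ([0.562, -0.123, 0.103], 0.81), ([0.573, -0.31, 0.098], 0.79), ([0.484, 0.001, -0.005], 0.22)]
[([0.57, 0.243, 0.176], 0.85), ([0.562, -0.117, 0.098], 0.74), ([0.567, -0.213, 0.002], 0.3)]
```

View pics/w1.png

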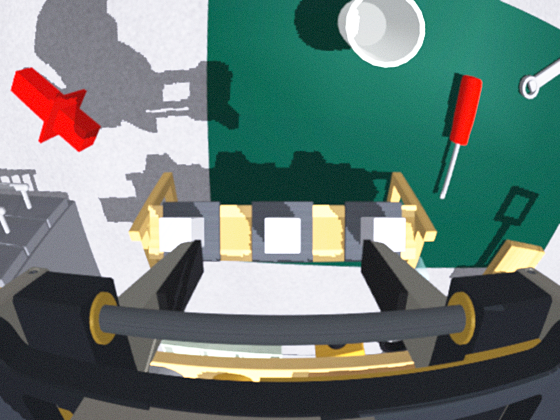

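The wrist view shows the three stubs at (182,235), (282,236) and (388,236), with the middle one centred, so the rack model holds. Now I'll weigh the tubes.

```bash
cat >> h.py <<'E'
T=np.radians(20)
def weigh(k,lift=.04):
    env.movel(tcp(k,.10,T),RT(T),rate=.3); env.movel(tcp(k,0,T),RT(T),rate=.15); env.pause(.2)
    f0=np.array(env.sense()["wrist_force"]); effector.grasp(50); g=env.sense()
    fg=np.array(g["wrist_force"])
    env.movel(tcp(k,lift,T),RT(T),rate=.1); env.pause(.3); s=env.sense()
    print(k,"t",s["t"],"w",g["gripper_width"],s["gripper_width"],"f0",np.round(f0,2),"grasp",np.round(fg,2),"lift",np.round(np.array(s["wrist_force"])-f0,2),flush=True)
def back(k):
    env.movel(tcp(k,0,T),RT(T),rate=.08); print("down",np.round(env.sense()["wrist_force"],2)); effector.release(); env.pause(.1); env.movel(tcp(k,.10,T),RT(T),rate=.3)
E
python3 - <<'E'
from h import *
weigh(0)
E
```

```text
0 t 7.95 w 0.028784972378080784 0.028845057975162163 f0 [-1.29  0.2   0.33] grasp [-0.01  0.47 -0.91] lift [ 1.45  0.22 -1.59]
```

```bash
python3 - <<'E'
from h import *
back(0); weigh(1)
E
```

```text
down [-2.83  1.94  5.18]
1 t 13.5083 w 0.029155158663392508 0.029445224809860823 f0 [ 0.13  0.18 -0.18] grasp [-0.21  1.52  0.  ] lift [0.33 0.05 0.13]
```

```bash
python3 - <<'E'
from h import *
for i in range(3): env.pause(.2); print(np.round(env.sense()["wrist_force"],2),np.round(env.sense()["moment"],2),env.sense()["grasp_force"])
p,d=viewer.read_camera("side"); cv2.imwrite("pics/s2.png",cv2.resize(p[150:320,200:420,::-1],None,fx=3,fy=3))
print([(np.round(r["at"],3).tolist(),round(r["score"],2)) for r in tip_of("side","tube_a")])
E
```

```text
[ 0.64  0.48 -0.54] [0.05 0.29 0.06] 49.9988579750061
[ 0.47  0.53 -1.05] [0.09 0.3  0.03] 49.99887943267822
[ 0.42  0.2  -1.03] [0.11 0.24 0.02] 49.99883472919464
[([0.567, -0.218, 0.102], 0.97), ([0.465, -0.496, 0.028], 0.97), ([0.535, -0.124, 0.134], 0.76)]
```

View pics/s2.png

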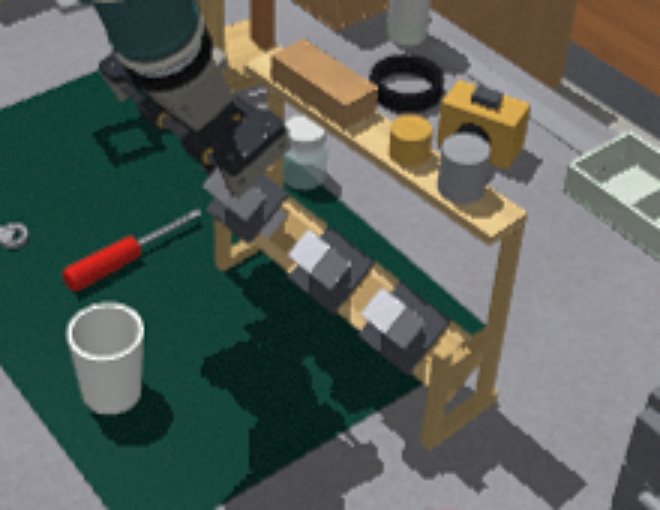

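The tube at (240,200) is lifted clear and the middle one is seated again. Both read light, so on to the third.

```bash
python3 - <<'E'
from h import *
back(1); weigh(-1)
for i in range(3): env.pause(.15); print(np.round(env.sense()["wrist_force"],2),np.round(env.sense()["moment"],2))
viewer.read_camera("side")
print([(np.round(r["at"],3).tolist(),round(r["score"],2)) for r in tip_of("side","tube_a")])
E
```

```text
down [-2.2   0.78  1.73]
-1 t 20.0833 w 0.029026423814678712 0.029200702119321745 f0 [0.21 0.03 0.  ] grasp [0.25 0.09 0.9 ] lift [ 1.82 -1.   -4.1 ]
[ 1.77 -0.09 -4.36] [-0.04  0.14 -0.03]
[ 3.2  -0.75 -4.46] [-0.02  0.08 -0.03]
[ 2.68 -1.3  -3.52] [ 0.    0.11 -0.01]
[([0.467, -0.494, 0.023], 0.91), ([0.552, -0.311, 0.13], 0.9), ([0.568, -0.213, 0.1], 0.81), ([0.558, -0.12, 0.096], 0.48)]
```

The heavy tube is k=-1. I'll take it out, carry it high, and look at the eye with the wrist camera.

```bash
cat >> h.py <<'E'
def wcloud(d,pos,R):
    i=viewer.camera_info("wrist");K=i["intrinsics"];M=i["T_tool_cam"]
    v,u=np.mgrid[:420,:560]; a=(u-K[0,2])/K[0,0]; b=(v-K[1,2])/K[1,1]; th=np.hypot(a,b)+1e-9
    k=np.tan(th)/th*d
    P=np.stack([a*k,-b*k,-d],-1); P=P@M[:3,:3].T+M[:3,3]; P=P@np.array(R).T+pos; P[d==0]=np.nan
    return P
def Rz(a): return np.array([[np.cos(a),-np.sin(a),0],[np.sin(a),np.cos(a),0],[0,0,1]])
E
python3 - <<'E'
from h import *
env.movel(tcp(-1,.12,T),RT(T),rate=.15)
p=np.array(env.sense()["ee_pos"]); env.movel(p+[-.03,0,.18],RT(T),rate=.25)
env.reach([.44,-.10,.42],RT(np.radians(-15),1,Rz(-.05)))
env.reach([.44,.24,.40],RT(np.radians(-15),1,Rz(-.15)))
env.pause(.2)
s=env.sense(); p,d=viewer.read_camera("wrist"); cv2.imwrite("pics/w3.png",p[:,:,::-1]); np.savez("pics/w3.npz",d=d,p=s["ee_pos"],R=s["tcp_rot"])
print(s["t"],s["ee_pos"],s["wrist_force"],s["gripper_width"])
for n in("eye","tube_a"):print([(np.round(r["at"],3).tolist(),round(r["score"],2)) for r in tip_of("wrist",n)])
E
```

```text
24.5583 [0.44060646 0.23881369 0.40014055] [-0.22724186 -0.78524751 -6.23110022] 0.029125876072418823
[([0.571, 0.249, 0.176], 0.64)]
[([0.445, 0.238, 0.385], 0.94), ([0.565, -0.218, 0.103], 0.59), ([0.563, -0.12, 0.103], 0.54), ([0.35, 0.144, 0.001], 0.31)]
```

View pics/w3.png

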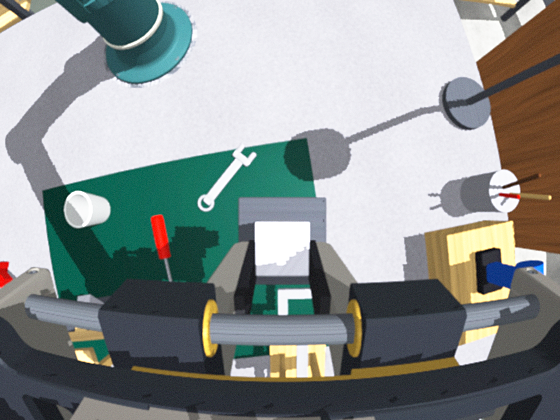

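```bash
python3 - <<'E'
from h import *
from scipy.optimize import minimize
# eye fit
def sd(x,y): # signed dist of frame (neg inside)
    r=lambda h: np.maximum(abs(x)-h,abs(y)-h)
    return np.maximum(r(.034),-r(.021))
for c in("scene","side"):
    i=viewer.camera_info(c); _,P=cloud(c,np.load(f"pics/{c}_d.npy"))
    v,u=np.mgrid[:420,:560];K=i["intrinsics"]
    ray=np.stack([(u-K[0,2])/K[0,0],-(v-K[1,2])/K[1,1],-np.ones_like(u)],-1)@np.array(i["rotation"]).T
    Q=i["eye"]+ray*((.175-i["eye"][2])/ray[...,2])[...,None]
    near=np.hypot(Q[...,0]-.572,Q[...,1]-.246)<.075
    q=Q[near][:,:2]; z=P[near][:,2]; m=(z>.164)
    best=None
    for yaw0 in(-.28,-.2,-.12,-.04):
        def f(a):
            d=(q-a[:2]); x=d[:,0]*np.cos(a[2])+d[:,1]*np.sin(a[2]); y=-d[:,0]*np.sin(a[2])+d[:,1]*np.cos(a[2])
            w=~((x>.030)); t=1/(1+np.exp(np.clip(sd(x,y)/.0012,-40,40))); return np.sum(w*(t-m)**2)/w.sum()
        r=minimize(f,[.572,.246,yaw0],method="Nelder-Mead",options=dict(initial_simplex=[[.572,.246,yaw0],[.58,.246,yaw0],[.572,.254,yaw0],[.572,.246,yaw0+.05]]))
        if best is None or r.fun<best.fun: best=r
    print(c,m.sum(),np.nanmedian(z[m]),best.x,best.fun)
# held tube
L=np.load("pics/w3.npz"); P=wcloud(L["d"],L["p"],L["R"])
def plane(u0,u1,v0,v1):
    X=P[v0:v1,u0:u1].reshape(-1,3);X=X[~np.isnan(X[:,0])];m=np.median(X,0);n=np.linalg.svd(X-X.mean(0))[2][2];n*=np.sign(n[2]);print(len(X),np.round(X.mean(0),4),np.round(n,3),np.abs((X-X.mean(0))@n).mean())
plane(260,306,226,250); plane(246,320,201,216)
X=P[200:300,235:330].reshape(-1,3); 
st=P[222:274,256:310].reshape(-1,3)
for nm,S,lo,hi in(("collar",P[195:300,232:332].reshape(-1,3),.375,.402),("top",st,.425,.46)):
    S=S[(S[:,2]>lo)&(S[:,2]<hi)]; print(nm,len(S),S.min(0),S.max(0))
for c in ["scene","side"]:
    viewer.read_camera(c); print([(np.round(r["at"],3).tolist(),round(r["score"],2)) for n in("eye","tube_a") for r in tip_of(c,n)])
E
```

```text
scene 668 0.17424746912933287 [ 0.57211032  0.24770213 -0.12512834] 0.02739982176917807
side 291 0.17234034668601272 [ 0.56439234  0.23997909 -0.17820429] 0.10368758758740167
1100 [0.4397 0.239  0.4417] [ 0.002 -0.001  1.   ] 0.000496215411870905
1107 [0.4233 0.2416 0.3916] [-0.015  0.002  1.   ] 0.0005165566955012588
collar 3166 [0.41102501 0.20772119 0.38959159] [0.47946678 0.27248435 0.39394033]
top 2781 [0.42913612 0.22156606 0.43931698] [0.46120345 0.25408572 0.44768917]
[([0.571, 0.244, 0.175], 0.57), ([0.568, -0.216, 0.099], 0.82), ([0.466, -0.496, 0.029], 0.78), ([0.446, 0.239, 0.385], 0.76), ([0.564, -0.118, 0.101], 0.7)]
[([0.358, -0.144, -0.003], 0.66), ([0.568, 0.251, 0.177], 0.55), ([0.447, 0.243, 0.383], 0.89), ([0.566, -0.216, 0.099], 0.89), ([0.56, -0.121, 0.1], 0.81), ([0.467, -0.495, 0.026], 0.72)]
```

```bash
cat >> h.py <<'E'
EYE=np.array([.571,.247,.175]); YW=-.13; RE=RT(np.radians(-15),1,Rz(YW)); OFF=Rz(YW)@[.0045,-.0003+.0006,-.0146]
E
python3 - <<'E'
from h import *
env.movel(EYE+[0,0,.14]-OFF,RE,rate=.25); env.movel(EYE+[0,0,.098]-OFF,RE,rate=.1); env.pause(.2)
s=env.sense(); print(s["t"],s["ee_pos"],s["wrist_force"])
a,_=viewer.read_camera("scene"); print([(np.round(r["at"],3).tolist(),round(r["score"],2)) for n in("eye","tube_a") for r in tip_of("scene",n)])
b,_=viewer.read_camera("side"); print([(np.round(r["at"],3).tolist(),round(r["score"],2)) for n in("eye","tube_a") for r in tip_of("side",n)])
def crop(c,im):
    u,v=map(int,uv(c,EYE+[0,0,.03])); return cv2.resize(im[v-60:v+60,u-60:u+60,::-1],None,fx=3.3,fy=3.3,interpolation=cv2.INTER_CUBIC)
cv2.imwrite("pics/h4.png",np.hstack([crop("scene",a),crop("side",b)]))
E
```

```text
26.5083 [0.56685744 0.24744969 0.28851902] [ 0.16091204 -0.78073377 -4.53823163]
[([0.575, 0.244, 0.174], 0.72), ([0.571, 0.248, 0.273], 0.9), ([0.568, -0.215, 0.098], 0.81), ([0.466, -0.498, 0.027], 0.81), ([0.565, -0.12, 0.099], 0.58)]
[([0.567, 0.249, 0.177], 0.77), ([0.573, 0.249, 0.269], 0.94), ([0.567, -0.217, 0.099], 0.78), ([0.558, -0.119, 0.099], 0.77), ([0.464, -0.495, 0.027], 0.62), ([0.35, 0.141, -0.002], 0.17)]
```

View pics/h4.png

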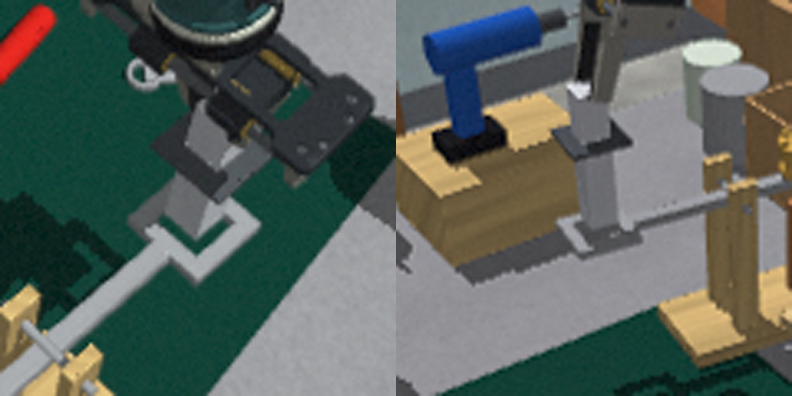

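In both crops the shank stands just over the eye's hole: the scene crop has the shank bottom at (195,225) against a hole around (205,225), and the side crop is centred too. I'll descend while watching the force.

```bash
python3 - <<'E'
from h import *
for dz in(.085,.075,.06,.04,.02,.006,.0,-.008,-.016):
    env.movel(EYE+[0,0,dz]-OFF,RE,rate=.06); s=env.sense(); f=np.array(s["wrist_force"]); print(dz,round(s["t"],1),np.round(f,1),flush=True)
    if dz>0.01 and (f[2]>-1.5 or np.hypot(f[0],f[1])>6): print("contact");break
E
```

```text
0.085 27.2 [-0.1 -0.5 -3.7]
0.075 27.5 [ 0.4  0.8 -4.3]
0.06 27.9 [ 0.3 -0.3 -4.3]
0.04 28.4 [ 0.2 -1.1 -4.6]
0.02 28.9 [ 0.1  0.1 -3.8]
0.006 29.2 [ 0.2 -0.2 -4.5]
0.0 29.5 [ 0.4 -0.2 -4.1]
-0.008 29.8 [ 0.3  0.6 -0.6]
-0.016 30.1 [ 1.4  0.  -1.9]
```

```bash
python3 - <<'E'
from h import *
env.movel(EYE+[0,0,-.03]-OFF,RE,rate=.06); print(env.sense()["wrist_force"])
effector.release(); env.pause(.2)
p=np.array(env.sense()["ee_pos"]); env.movel(p-.12*RE[:,2],RE,rate=.15); env.movel(np.array([.45,.15,.42]),RE,rate=.3); env.pause(.5)
print(env.sense()["t"])
ims=[]
for c in("scene","side"):
    a,_=viewer.read_camera(c); print([(n,np.round(r["at"],3).tolist(),round(r["score"],2)) for n in("eye","tube_a","jar","cup") for r in tip_of(c,n)])
    ims.append(a[80:380,100:480,::-1])
cv2.imwrite("pics/e5.png",np.hstack(ims))
E
```

```text
[-0.25431594 -1.53913149 -1.54470872]
34.0167
[('eye', [0.583, 0.243, 0.133], 0.59), ('tube_a', [0.564, -0.12, 0.098], 0.6), ('tube_a', [0.569, 0.246, 0.131], 0.59), ('tube_a', [0.465, -0.496, 0.029], 0.58), ('tube_a', [0.568, -0.215, 0.098], 0.51), ('jar', [0.698, -0.003, 0.002], 0.75), ('cup', [0.361, -0.141, 0.001], 0.83)]
[('eye', [0.573, 0.248, 0.138], 0.97), ('tube_a', [0.557, -0.12, 0.096], 0.8), ('tube_a', [0.566, -0.216, 0.1], 0.77), ('tube_a', [0.467, -0.496, 0.027], 0.76), ('tube_a', [0.57, 0.248, 0.127], 0.7), ('jar', [0.704, 0.0, 0.001], 0.79), ('cup', [0.36, -0.144, -0.001], 0.96)]
```

View pics/e5.png

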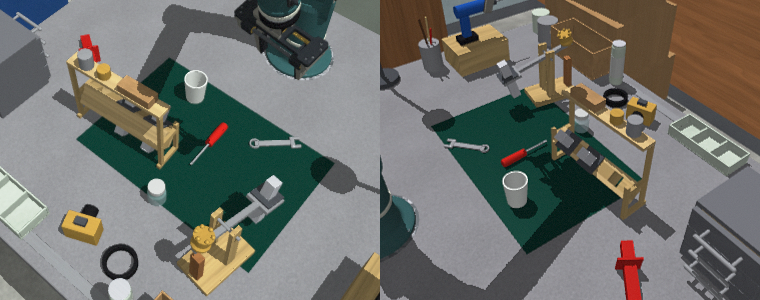

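The tube hangs in the eye at (268,195) in the left half. The beam is down with the crown raised at (202,240), both light tubes are seated, and the bystanders haven't moved.

```bash
python3 -c "
from station import workorder
print(workorder.finish_job())"
```

```text
the job is handed in; nothing more can be done
None
```

I handed the job in at about 34 s of the 72 s allowed: the heavy tube (lowest-y slot) hangs in the eye with the beam down and the crown raised, both light tubes are back down in their slots, and no bystander looked moved in the last pictures; the hand-in returned no verdict.

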